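# Find the loose terminal clamp and mark it

## Robot

A 6-joint arm with a two-finger parallel gripper is mounted at the origin on the work surface. World frame = base frame: x ahead of the robot, y to its left, z up, the work surface at z = 0. Lengths are in m, angles in degrees, forces in N, time in s.
With the tool pointing down it reaches from about 0.375 to 0.9 m from the base axis. Payload 3.1 kg.
Tool frame: the origin (TCP) lies between the finger pads; the fingertips stand 11 mm ahead of it and the grasp point (between the pads) lies 8 mm behind it; x points along the fingers, y is the direction in which the jaws open and shut, and the axes are right-handed (so a half turn about x gives the same grasp; the last joint's range is limited). The gripper opens to 87 mm and grips with 3 to 60 N. Pads are 19 mm wide; open, the fingers measure 117 mm over their backs; the gripper's body (75 mm by 190 mm) begins 51 mm behind the grasp point.
Start: joints at [-86.373, 30.224, 82.088, -0, 67.689, -10.227], TCP at [0.15, -0.607, 0.234] pointing down, gripper open.
Joint ranges: [-176.69, 176.69], [-43.24, 126.21], [12.49, 139.97], [-82, 262], [0, 151.66], [-163.58, 163.58]. Speed limits (degrees/s): [159.86, 159.86, 180, 180, 180, 180].

## Interface

Orientations are given as a 3x3 rotation matrix whose columns are the frame's x, y, z axes.
In Python, from rig import bot gives the robot as it stands.
- The arm moves only by the shell command python3 -m inch 'ROWS' [OPENING]. ROWS is a JSON object of lists of equal length, an entry for each row: "dp": the shift along the tool's x, y, z in mm, a list of three; "yaw": the turn about the tool's x in degrees. In form: {"dp": [[tx, ty, tz], ...], "yaw": [yaw, ...]}. A call has 1 to 20 rows; each row shifts and turns the commanded pose from where the row before left it, along the tool's axes as they then stand; what a row does not reach is not made up. A row lasts 1/12 s, in which the tool goes at most 41.7 mm and 7.16 degrees, less where a joint would pass 70% of its speed; a pose out of reach is approached as far as the arm can. A call is refused whole if a number of a shift passes 41.7 or a number of a turn 7.16, either way. A call with a gripper value outside its range is refused whole. OPENING is the finger opening in mm, from 0 to 87, set as the call begins (- or left out, the last holds). The fingers move at their own pace and stop on an object; the grip force is fixed at half the most. Time passes only in rows, so rows that do not move let the fingers close. It gives the time, the measured TCP pose, the force and the opening at its end, in the units of the state.
- bot.read_state(): the state, without advancing time (a new reading comes with each control period).
- bot.capture(name): name is "scene" or "top" or "wrist"; returns a dict with "color" (420x560x3 uint8, red, green, blue), "intrinsics" (3x3 intrinsics, pixels), "k1" (the pictures are not rectified: a ray, as slopes to the right and down, at radius r is drawn at 1 + k1 r^2 times it, then the intrinsics apply), "pose" (4x4, takes a point from camera to world coordinates). Camera axes: x right, y down, z forward; pixel columns grow to the right and rows downward; lengths in m; the calibration is good to about 2 mm. A picture is of the moment at which its call begins. There is no depth.
- bot.hand_in(): hands the job in, once; it reports no verdict.
The state is a dict: "time_s": time; "joint_positions": joint angles; "qvel": joint speeds; "tau": joint torques, N m; "position": TCP position; "tcp_rot": TCP orientation; "force": force on the tool from outside, world axes, zero at the start; "moment": the same for the moment, N m; "opening": opening from 0.0 (shut) to 1.0 (fully open).
Only numpy, scipy, OpenCV 4.12 (cv2) and the standard library are available. Lean on these libraries where they do the work, as an engineer would, in place of code of your own. Each camera call takes 0.05 s, during which the arm holds its last target.

## Task

One of the three clamp levers on the bench is loose: nudge the levers sideways, without forcing a tight one, to find the one that turns easily, and leave that one visibly turned. Then mark that clamp by lowering the aluminium plate onto its block's two dowels, both holes engaged and the plate lying flat on the block; do not drop the plate or set it on a tight clamp, and leave the other things on the bench where they are.

Things in the scene. Friction and masses are not known exactly. Their poses are not given: they have to be found in the camera images.
- lever_a (a point): black clamp lever, one of three alike (one is loose: gives at about 2 N here; tight: firm to about 70 N). Level bar 12 mm wide, 43 to 57 mm above the bench, from its 22 mm round hub (58 mm high) to its free end 70 mm from the hub axis. Point: mid-bar, 50 mm from the axis, 50 mm up; x along the bar to its free end, z up. Turns about the upright hub axis 50 deg or more either way, stays where left
- seat_a (a point): marking place on the clamp block of the lever of the same letter: top face, midway between two steel dowels at y = +35 and -35 mm (8 mm diameter, 18 mm tall, last 5 mm tapering to 3 mm). x points to the lever's hub, whose axis is 65 mm along x. Block: grey, fixed, 110 x 110 mm, 24 mm high, centred 35 mm along x
- lever_b (a point): black clamp lever, one of three alike (one is loose: gives at about 2 N here; tight: firm to about 70 N). Level bar 12 mm wide, 43 to 57 mm above the bench, from its 22 mm round hub (58 mm high) to its free end 70 mm from the hub axis. Point: mid-bar, 50 mm from the axis, 50 mm up; x along the bar to its free end, z up. Turns about the upright hub axis 50 deg or more either way, stays where left
- seat_b (a point): marking place on the clamp block of the lever of the same letter: top face, midway between two steel dowels at y = +35 and -35 mm (8 mm diameter, 18 mm tall, last 5 mm tapering to 3 mm). x points to the lever's hub, whose axis is 65 mm along x. Block: grey, fixed, 110 x 110 mm, 24 mm high, centred 35 mm along x
- lever_c (a point): black clamp lever, one of three alike (one is loose: gives at about 2 N here; tight: firm to about 70 N). Level bar 12 mm wide, 43 to 57 mm above the bench, from its 22 mm round hub (58 mm high) to its free end 70 mm from the hub axis. Point: mid-bar, 50 mm from the axis, 50 mm up; x along the bar to its free end, z up. Turns about the upright hub axis 50 deg or more either way, stays where left
- seat_c (a point): marking place on the clamp block of the lever of the same letter: top face, midway between two steel dowels at y = +35 and -35 mm (8 mm diameter, 18 mm tall, last 5 mm tapering to 3 mm). x points to the lever's hub, whose axis is 65 mm along x. Block: grey, fixed, 110 x 110 mm, 24 mm high, centred 35 mm along x
- plate_grip (a point): centre of the upright fin of the loose aluminium plate: 36 (x) by 100 (y) by 6 mm, 0.1 to 0.25 kg, 11 mm through holes at y = +35 and -35 mm. Fin amid it: 12 mm thick (x), 30 mm wide (y), 40 mm high above the plate. Point is 26 mm above the plate's underside, 20 mm below the fin's top; z up. Lies flat on the bench at the start; fits either way round
- tape: bystander: black roll of tape, 62 mm across, 18 mm high, lying flat; origin at the centre of its underside
- socket_box: bystander: open white socket box, 75 x 75 x 40 mm; origin at the centre of its underside
- screwdriver: bystander: screwdriver lying between robot and blocks, about 200 mm long and 26 mm high; origin on its underside at mid-length
- meter: bystander: yellow handheld meter, 140 x 75 x 43 mm, lying flat; origin at the centre of its underside
- tube: bystander: white trunking offcut, 150 x 25 x 16 mm, lying flat; origin at the centre of its underside
- pliers: bystander: red-handled pliers lying flat, 150 mm long; origin on the underside at the joint
- offcut: bystander: small wooden offcut, 50 x 30 x 16 mm; origin at the centre of its underside
- clamp_a: the whole lever with its hub, same letter as its lever point; origin on the upright hub axis at bench height, x along the bar to its free end
- clamp_b: the whole lever with its hub, same letter as its lever point; origin on the upright hub axis at bench height, x along the bar to its free end
- clamp_c: the whole lever with its hub, same letter as its lever point; origin on the upright hub axis at bench height, x along the bar to its free end
- plate: the same marking plate; origin at the centre of its underside, axes as for its fin
There are look-alikes about, which are no part of the job. What is shaped like the part that bears lever_b but green or purple is not meant.

How it is judged:
By the outcome, as a careful person would: the job done as asked, in the order asked, and still so for the second after the job is handed in, with the robot touching nothing.
It also fails if it takes over 61 s, if anything falls off the work surface, if the arm or the gripper's body presses on something with over 40 N, if the wrist force passes 120 N, or if a joint passes its speed limit or range.

## Working session

There is one attempt and no reset: what is moved stays moved. The work goes in short steps, Python scripts to look and compute and a shell command to move; the robot and the scene stay as the last step left them, time stands still between calls to the robot, and variables do not carry over. Pictures are saved under pics/ and viewed, and the job is handed in when it is done.

```bash
ls; mkdir -p pics; cat > h.py <<'E'
from rig import bot
import cv2, numpy as np, pickle
def snap(name,fn):
    c=bot.capture(name); pickle.dump(c,open(f'pics/{fn}.pkl','wb'))
    cv2.imwrite(f'pics/{fn}.png',c['color'][:,:,::-1]); return c
def load(fn): return pickle.load(open(f'pics/{fn}.pkl','rb'))
def ray(c,px):
    K=np.array(c['intrinsics']);k1=c['k1']
    d=np.array([(px[0]-K[0,2])/K[0,0],(px[1]-K[1,2])/K[1,1]]);u=d.copy()
    for _ in range(20): u=d/(1+k1*(u@u))
    P=np.array(c['pose']);return P[:3,3],P[:3,:3]@np.array([u[0],u[1],1])
def onz(c,px,z):
    o,d=ray(c,px);return o+d*(z-o[2])/d[2]
def proj(c,p):
    P=np.array(c['pose']);q=P[:3,:3].T@(np.array(p)-P[:3,3]);u=q[:2]/q[2]
    u=u*(1+c['k1']*(u@u));K=np.array(c['intrinsics']);return K[0,0]*u[0]+K[0,2],K[1,1]*u[1]+K[1,2]
E
python3 - <<'E'
from h import *
for n in('scene','top','wrist'):
    c=snap(n,n+'0');print(n,np.round(c['pose'],3).tolist(),np.round(c['intrinsics'],1).tolist(),c['k1'])
s=bot.read_state();print(s)
E
```

```text
pics
scene [[-0.481, 0.7, -0.528, 1.164], [0.877, 0.379, -0.297, 0.387], [-0.008, -0.606, -0.796, 1.004], [0.0, 0.0, 0.0, 1.0]] [[506.9, 0.0, 281.0], [0.0, 506.9, 214.0], [0.0, 0.0, 1.0]] 0.06674591849358211
top [[0.027, -0.983, 0.179, 0.326], [-1.0, -0.028, -0.004, 0.083], [0.009, -0.179, -0.984, 1.29], [0.0, 0.0, 0.0, 1.0]] [[473.7, 0.0, 279.5], [0.0, 473.7, 208.9], [0.0, 0.0, 1.0]] -0.03046835785889054
wrist [[0.242, -0.938, -0.249, 0.218], [-0.97, -0.235, -0.06, -0.59], [-0.002, 0.256, -0.967, 0.384], [0.0, 0.0, 0.0, 1.0]] [[291.1, 0.0, 281.8], [0.0, 291.1, 211.0], [0.0, 0.0, 1.0]] -0.06292102853619891
{'time_s': 0.15, 'joint_positions': array([-8.63726782e+01,  3.02674921e+01,  8.21385929e+01, -3.48473784e-04,
        6.76891760e+01, -1.02265220e+01]), 'qvel': array([ 0.03891425, -0.15990417, -0.25177946,  0.00467293,  0.07379259,
        0.0478031 ]), 'tau': array([ 2.88835117e-04, -4.40429914e+01, -1.76843029e+01,  6.33328012e-02,
        5.51963376e-02, -9.14305542e-05]), 'position': array([ 0.14965459, -0.60626851,  0.23279342]), 'tcp_rot': array([[-1.10803263e-04,  2.39448133e-01, -9.70909151e-01],
       [ 1.65893017e-03, -9.70907777e-01, -2.39447984e-01],
       [-9.99998618e-01, -1.63720210e-03, -2.89647983e-04]]), 'force': array([0.02083243, 0.72557704, 0.21056512]), 'moment': array([-0.02682567,  0.00213971, -0.01120886]), 'opening': 0.9990311972142015}
```

View pics/top0.png

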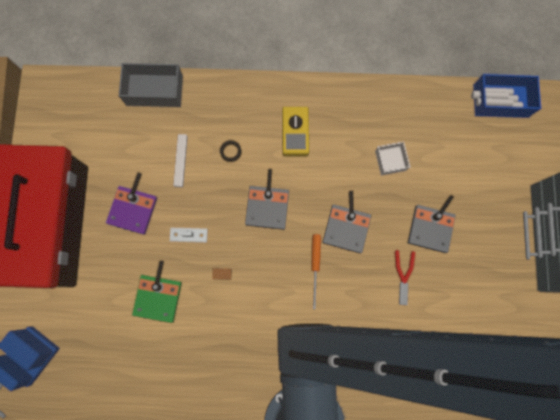

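View pics/scene0.png

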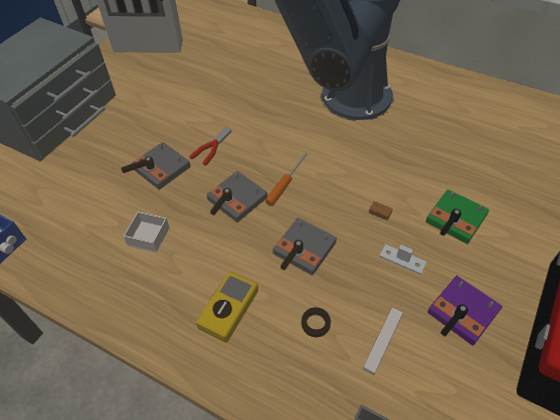

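Top view: the grey clamps are at (267,208), (347,228) and (432,228). The look-alikes are purple (131,210) and green (157,298). The plate is at (188,235), and the tube (180,160) is a white bar that could be mistaken for it. Next I'll make close crops.

```bash
python3 - <<'E'
from h import *
c=load('top0')['color'][:,:,::-1]
a=cv2.resize(c[160:260,235:335],None,fx=4,fy=4,interpolation=3)
b=cv2.resize(c[180:260,320:400],None,fx=5,fy=5,interpolation=3)
d=cv2.resize(c[180:260,400:480],None,fx=5,fy=5,interpolation=3)
e=cv2.resize(c[210:260,160:240],None,fx=5,fy=5,interpolation=3)
m=np.zeros((600,800,3),np.uint8);
m[:300,:400]=a[60:360];m[:300,400:]=b[:300];m[300:,:400]=d[:300];m[300:550,400:]=e
cv2.imwrite('pics/crop0.png',m)
E
```

```text
(no output)
```

View pics/crop0.png

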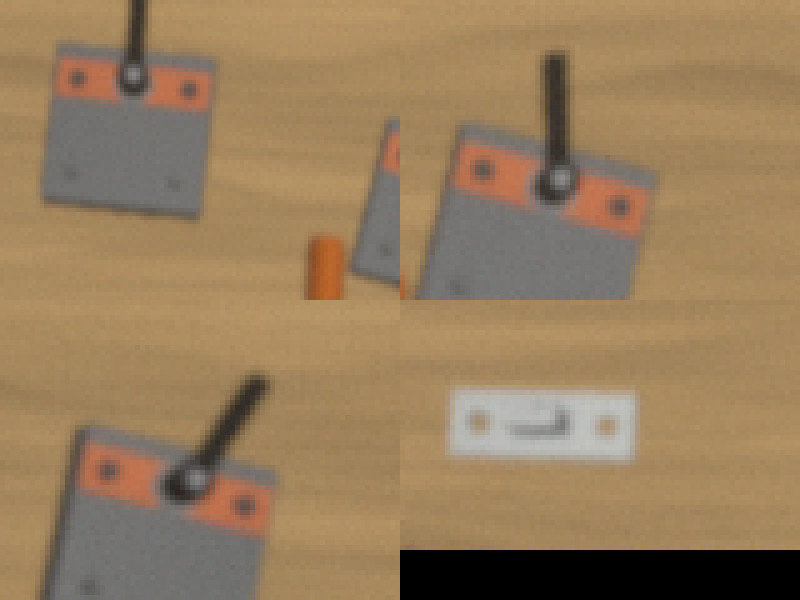

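```bash
python3 - <<'E'
from h import *
c=load('top0');im=c['color'];hsv=cv2.cvtColor(im,cv2.COLOR_RGB2HSV)
for n,(u,v) in dict(L=(267,208),M=(347,228),R=(432,228)).items():
    W=40
    sub=hsv[v-50:v+W,u-W:u+W].astype(int)
    grey=(sub[...,1]<45)&(sub[...,2]>75)
    orange=(sub[...,0]<12)&(sub[...,1]>110)&(sub[...,2]>140)
    dark=(sub[...,2]<75)
    k=((grey|orange)*255).astype(np.uint8)
    k=cv2.morphologyEx(k,cv2.MORPH_CLOSE,np.ones((5,5)));k=cv2.morphologyEx(k,cv2.MORPH_OPEN,np.ones((5,5)))
    cs,_=cv2.findContours(k,0,1);ct=max(cs,key=cv2.contourArea)
    w=np.array([onz(c,(p[0][0]+u-W,p[0][1]+v-50),.024)[:2] for p in ct])
    r=cv2.minAreaRect((w*1000).astype(np.float32));print(n,'block',r)
    ys,xs=np.nonzero(orange);w=np.array([onz(c,(x+u-W,y+v-50),.026)[:2] for x,y in zip(xs,ys)])
    print(' orange',cv2.minAreaRect((w*1000).astype(np.float32)))
    nb,lab,st,ce=cv2.connectedComponentsWithStats((dark).astype(np.uint8))
    i=1+np.argmax(st[1:,4]);ys,xs=np.nonzero(lab==i)
    w=np.array([onz(c,(x+u-W,y+v-50),.057)[:2] for x,y in zip(xs,ys)])*1000
    print(' lever',cv2.minAreaRect(w.astype(np.float32)),st[i])
# plate
sub=hsv[215:255,160:220].astype(int);k=((sub[...,1]<60)&(sub[...,2]>120)).astype(np.uint8)
cs,_=cv2.findContours(k,0,1);ct=max(cs,key=cv2.contourArea)
w=np.array([onz(c,(p[0][0]+160,p[0][1]+215),.006)[:2] for p in ct]);print('plate',cv2.minAreaRect((w*1000).astype(np.float32)))
# hand-picked points from crops (4x crop origin (235,175); 5x)
for n,px in dict(Lhub=(235+133/4,175+72/4),Mhub=(320+157/5,180+178/5),Rhub=(400+190/5,180+180/5)).items(): print(n,onz(c,px,.058))
for n,px in dict(Ltip=(235+139/4,160+30/4),Mtip=(320+155/5,180+55/5),Rtip=(400+260/5,180+80/5)).items(): print(n,onz(c,px,.057))
for n,px in dict(Ld1=(235+68/4,175+174/4),Ld2=(235+174/4,175+184/4)).items(): print(n,onz(c,px,.042))
for n,px in dict(h1=(160+80/5,210+121/5),h2=(160+206/5,210+125/5)).items(): print(n,onz(c,px,.006))
E
```

```text
L block ((561.1049194335938, 113.09606170654297), (106.241943359375, 107.40215301513672), 85.21595764160156)
 orange ((592.1448974609375, 110.66114044189453), (104.24659729003906, 24.440818786621094), 85.6032485961914)
 lever ((628.453857421875, 108.82868957519531), (6.126620769500732, 55.520896911621094), 86.24188232421875) [40 12  4 21 49]
M block ((508.55072021484375, -104.76284790039062), (107.04048156738281, 107.5951156616211), 75.89026641845703)
 orange ((532.591796875, -87.21676635742188), (63.519718170166016, 153.28668212890625), 12.48147201538086)
 lever ((573.4349975585938, -111.31993103027344), (5.34092903137207, 56.983070373535156), 89.99791717529297) [43 14  3 22 59]
R block ((514.8226318359375, -335.4810791015625), (108.69002532958984, 108.03768157958984), 76.69275665283203)
 orange ((494.94677734375, -297.59783935546875), (96.99525451660156, 206.4783172607422), 46.109619140625)
 lever ((574.7357788085938, -364.29058837890625), (9.035520553588867, 57.62105941772461), 53.470916748046875) [46 18 15 18 63]
plate ((480.6068115234375, 324.5959777832031), (38.428104400634766, 101.478759765625), 1.6317991018295288)
Lhub [0.5926075  0.10930496 0.058     ]
Mhub [ 0.53789497 -0.11220997  0.058     ]
Rhub [ 0.54329712 -0.34280833  0.058     ]
Ltip [0.66304491 0.10748125 0.057     ]
Mtip [ 0.60465976 -0.11132828  0.057     ]
Rtip [ 0.59892346 -0.38285624  0.057     ]
Ld1 [0.52528862 0.15081232 0.042     ]
Ld2 [0.52054035 0.07995893 0.042     ]
h1 [0.48178331 0.35843486 0.006     ]
h2 [0.48155547 0.28955079 0.006     ]
```

Measured (m, yaw in degrees):

| Clamp | Block centre | Block yaw | Hub | Lever angle |
|---|---|---|---|---|
| L | (.561, .113) | -4.5 | (.592, .110) | about -2.5 |
| M | (.509, -.105) | -14 | (.538, -.112) | about 0 |
| R | (.515, -.336) | -13 | (.543, -.343) | about -36 |

Block sides come out near 108 mm (110 given) and the plate holes 69 mm apart (70 given), so these hold up. I'll probe R first, with the fingers shut.

```bash
python3 -m inch '{"dp":[[0,-6.5,-29.7],[0,-6.5,-29.7],[0,-6.5,-29.7],[0,-6.5,-29.7],[0,-6.5,-29.7],[0,-6.5,-29.7],[0,-6.5,-29.7],[0,-6.5,-29.7],[0,-6.5,-29.7],[0,-6.5,-29.7],[0,-6.5,-29.7],[0,-6.5,-29.7],[0,-6.5,-29.7],[0,-6.5,-29.7],[0,-6.5,-29.7],[0,0,0],[0,0,0]],"yaw":[0,0,0,0,0,0,0,0,0,0,0,0,0,0,0,0,0]}' 0
cat >> h.py <<'E'
def st():
    s=bot.read_state();print('t',round(s['time_s'],2),'p',np.round(s['position']*1000,1),'y',np.round(s['tcp_rot'][:,1],3),'F',np.round(s['force'],1),'op',round(s['opening'],3));return s
def to(x,y,z,yawy=None):
    s=st();d=np.array([x,y,z])-s['position'];print('dp total mm',np.round(s['tcp_rot'].T@d*1000,1))
E
python3 - <<'E'
from h import *
st();snap('wrist','w1')
E
```

```text
time_s: 1.57
position: [0.5599, -0.404, 0.2328]
tcp_rot: [[-0.001, 0.243, -0.97], [0.0, -0.97, -0.243], [-1.0, -0.001, 0.001]]
force: [-0.4, -0.1, 0.6]
opening: 0.007
t 1.57 p [ 559.9 -404.   232.8] y [ 0.243 -0.97  -0.001] F [-0.4 -0.1  0.6] op 0.007
```

View pics/w1.png

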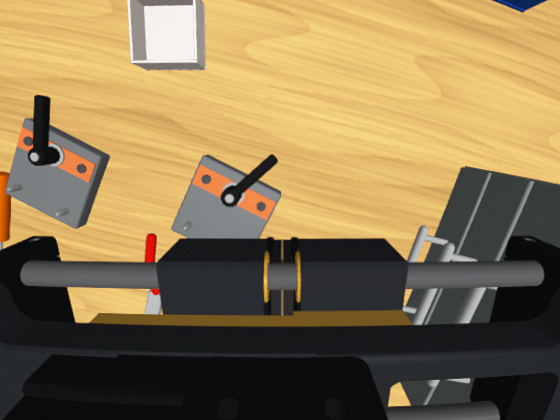

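Wrist view: R's hub cap is at (230,198) and its lever tip at (273,158). M's hub is at (37,156) with its tip at (41,99). The box is at (168,35).

```bash
python3 - <<'E'
from h import *
c=load('w1')
for p in [(230,197),(37,156)]: print(onz(c,p,.058))
for p in [(272,160),(41,99)]: print(onz(c,p,.05))
to(.5615,-.406,.047)
E
```

```text
[ 0.54554249 -0.34714071  0.058     ]
[ 0.53832116 -0.11690242  0.058     ]
[ 0.59736062 -0.38380682  0.05      ]
[ 0.60260956 -0.11108884  0.05      ]
t 1.62 p [ 558.8 -404.9  232.9] y [ 0.241 -0.971 -0.001] F [-0.  -0.8 -0.1] op 0.007
dp total mm [185.9   1.9  -2.6]
```

```bash
python3 -m inch '{"dp":[[30,0,0],[35,0,0],[35,0,0],[35,0,0],[30,0,0],[15,0,0],[6,0,0],[0,0,0],[0,0,0]],"yaw":[0,0,0,0,0,0,0,0,0]}'
python3 - <<'E'
from h import *
s=st();n=np.array([.59,.81,0]);print(s['tcp_rot'].T@n*10)
E
```

```text
time_s: 2.37
position: [0.5586, -0.4067, 0.0483]
tcp_rot: [[0.001, 0.238, -0.971], [-0.001, -0.971, -0.238], [-1.0, 0.001, -0.0]]
force: [0.5, 0.1, 0.8]
opening: 0.002
t 2.37 p [ 558.6 -406.7   48.3] y [ 0.238 -0.971  0.001] F [0.5 0.1 0.8] op 0.002
[-3.58596644e-03 -6.46094363e+00 -7.66003881e+00]
```

```bash
python3 -m inch '{"dp":[[0,-2.6,-3.1],[0,-2.6,-3.1],[0,-2.6,-3.1],[0,0,0]],"yaw":[0,0,0,0]}' | grep -E 'posi|force'
python3 -m inch '{"dp":[[0,-1,-1.2],[0,-1,-1.2],[0,0,0]],"yaw":[0,0,0]}'| grep -E 'posi|force'
```

```text
position: [0.5671, -0.3949, 0.0488]
force: [-0.2, 1.1, -0.0]
position: [0.5682, -0.3927, 0.0477]
force: [-0.2, -0.2, 0.6]
```

```bash
python3 -m inch '{"dp":[[0,-1,-1.2],[0,0,0]],"yaw":[0,0]}' | grep -E 'posi|force'
python3 -m inch '{"dp":[[0,-1,-1.2],[0,0,0]],"yaw":[0,0]}'| grep -E 'posi|force'
```

```text
position: [0.5689, -0.3916, 0.0475]
force: [-0.3, 0.3, 0.2]
position: [0.5698, -0.3905, 0.0475]
force: [-0.4, -0.5, -0.3]
```

```bash
for i in 1; do python3 -m inch '{"dp":[[0,-1,-1.2],[0,0,0]],"yaw":[0,0]}' | grep -E 'posi|force'; done
python3 -m inch '{"dp":[[0,-1,-1.2],[0,0,0]],"yaw":[0,0]}'| grep -E 'posi|force'
```

```text
position: [0.5708, -0.3892, 0.0475]
force: [0.1, 0.5, 0.0]
position: [0.5711, -0.3888, 0.0475]
force: [-2.7, -2.2, -0.0]
```

```bash
python3 -m inch '{"dp":[[0,-1,-1.2],[0,0,0]],"yaw":[0,0]}'| grep -E 'posi|force'
```

```text
position: [0.5713, -0.3885, 0.0476]
force: [-4.0, -5.0, 0.1]
```

```bash
python3 -m inch '{"dp":[[0,-1,-1.2],[0,0,0]],"yaw":[0,0]}'| grep -E 'posi|force'
```

```text
position: [0.5715, -0.3884, 0.0476]
force: [-6.9, -6.3, -0.3]
```

R held firm: about 9 N with only 0.3 mm of motion, so it is tight. I'll back off and move to M.

```bash
python3 -m inch '{"dp":[[0,3,3.5],[0,6,7],[-25,0,0],[-35,0,0],[0,0,0]],"yaw":[0,0,0,0,0]}'
python3 - <<'E'
from h import *
to(.587,-.154,.11)
c=load('top0')
print(onz(c,(392,158),.04))
E
```

```text
time_s: 4.37
position: [0.5687, -0.3999, 0.1141]
tcp_rot: [[0.009, 0.239, -0.971], [-0.008, -0.971, -0.239], [-1.0, 0.01, -0.007]]
force: [0.1, -0.8, 1.1]
opening: 0.004
t 4.37 p [ 568.7 -399.9  114.1] y [ 0.239 -0.971  0.01 ] F [ 0.1 -0.8  1.1] op 0.004
dp total mm [   2.4 -234.5  -76.4]
[ 0.70467039 -0.22707462  0.04      ]
```

```bash
python3 -m inch '{"dp":[[0,-20,-6.5],[0,-32,-10.4],[0,-33,-10.8],[0,-33,-10.8],[0,-33,-10.8],[0,-33,-10.8],[0,-30,-9.8],[0,-20,-6.5],[0,0,0],[30,0,0],[25,0,0],[10,0,0],[0,0,0]],"yaw":[0,0,0,0,0,0,0,0,0,0,0,0,0]}'
python3 - <<'E'
from h import *
to(.587,-.140,.048)
E
```

```text
time_s: 5.45
position: [0.5819, -0.1512, 0.0401]
tcp_rot: [[-0.004, 0.239, -0.971], [0.002, -0.971, -0.239], [-1.0, -0.003, 0.004]]
force: [0.4, 0.7, 0.5]
opening: 0.003
t 5.45 p [ 581.9 -151.2   40.1] y [ 0.239 -0.971 -0.003] F [0.4 0.7 0.5] op 0.003
dp total mm [-7.9 -9.7 -7.6]
```

```bash
python3 -m inch '{"dp":[[-7,0,0],[0,-5,-3.8],[0,-4,-3],[0,0,0]],"yaw":[0,0,0,0]}'| grep -E 'posi|force'
python3 -m inch '{"dp":[[0,-1,-0.2],[0,-1,-0.2],[0,0,0]],"yaw":[0,0,0]}'| grep -E 'posi|force'
python3 -m inch '{"dp":[[0,-1,-0.2],[0,0,0]],"yaw":[0,0]}'| grep -E 'posi|force'
```

```text
position: [0.5893, -0.1405, 0.0512]
force: [-0.0, -0.5, 0.1]
position: [0.5879, -0.1387, 0.0498]
force: [0.6, 0.7, -0.6]
position: [0.5877, -0.1378, 0.0495]
force: [0.5, 0.6, -0.7]
```

```bash
python3 -m inch '{"dp":[[0,-1.5,-0.4],[0,0,0]],"yaw":[0,0]}'| grep -E 'posi|force'
```

```text
position: [0.5878, -0.1362, 0.0494]
force: [-0.2, 0.4, -0.6]
```

```bash
python3 -m inch '{"dp":[[0,-1.5,-0.4],[0,0,0]],"yaw":[0,0]}'| grep -E 'posi|force'
```

```text
position: [0.5878, -0.1346, 0.0495]
force: [0.3, 0.8, -0.2]
```

```bash
python3 -m inch '{"dp":[[0,-1.5,-0.4],[0,0,0]],"yaw":[0,0]}'| grep -E 'posi|force'
```

```text
position: [0.5879, -0.133, 0.0495]
force: [-0.8, -1.0, 0.1]
```

```bash
python3 -m inch '{"dp":[[0,-1.5,-0.4],[0,0,0]],"yaw":[0,0]}'| grep -E 'posi|force'
```

```text
position: [0.5879, -0.1315, 0.0495]
force: [0.4, -0.9, -1.0]
```

```bash
python3 -m inch '{"dp":[[0,-1.5,-0.4],[0,0,0]],"yaw":[0,0]}'| grep -E 'posi|force'
```

```text
position: [0.5879, -0.1299, 0.0495]
force: [-0.2, -0.9, 0.7]
```

```bash
python3 -m inch '{"dp":[[0,-1.5,-0.4],[0,0,0]],"yaw":[0,0]}'| grep -E 'posi|force'
```

```text
position: [0.5881, -0.1291, 0.0496]
force: [-1.2, -2.7, 0.2]
```

```bash
python3 -m inch '{"dp":[[0,-1.5,-0.4],[0,0,0]],"yaw":[0,0]}'| grep -E 'posi|force'
```

```text
position: [0.5882, -0.1289, 0.0496]
force: [-0.5, -6.4, -0.8]
```

```bash
python3 -m inch '{"dp":[[0,-1.5,-0.4],[0,0,0]],"yaw":[0,0]}'| grep -E 'posi|force'
```

```text
position: [0.5882, -0.1287, 0.0497]
force: [-2.8, -10.5, -1.5]
```

M is tight too: 10.5 N with 0.2 mm of motion. I'll back off and test L.

```bash
python3 -m inch '{"dp":[[0,4,1],[0,8,2],[-25,0,0],[-35,0,0],[0,0,0]],"yaw":[0,0,0,0,0]}' | grep -E 'posi|force'
python3 - <<'E'
from h import *
to(.640,.064,.11)
E
```

```text
position: [0.5919, -0.1394, 0.1149]
force: [1.1, -0.9, 0.7]
t 7.95 p [ 591.9 -139.4  114.9] y [ 0.239 -0.971  0.006] F [ 1.1 -0.9  0.7] op 0.006
dp total mm [   4.7 -186.   -95.3]
```

```bash
python3 -m inch '{"dp":[[0,-16,-8],[0,-26,-13.3],[0,-32,-16.4],[0,-32,-16.4],[0,-32,-16.4],[0,-28,-14.4],[0,-20,-10.4],[0,0,0],[0,0,0]],"yaw":[0,0,0,0,0,0,0,0,0]}' | grep -E 'posi|force'
python3 - <<'E'
from h import *
to(.640,.064,.05);snap('wrist','w2')
E
```

```text
position: [0.6359, 0.067, 0.1093]
force: [0.2, -0.1, 1.0]
t 8.7 p [635.9  67.  109.3] y [ 0.242 -0.97  -0.   ] F [ 0.2 -0.1  1. ] op 0.003
dp total mm [59.3  3.9 -3.2]
```

View pics/w2.png

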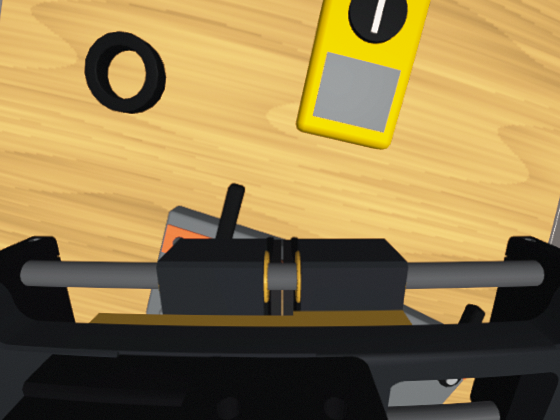

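The L lever (tip at (235,187)) sits just left of the shut fingers, and the space to descend is clear.

```bash
python3 -m inch '{"dp":[[25,2,-1.5],[25,2,-1.5],[9,0,0],[0,0,0],[0,0,0]],"yaw":[0,0,0,0,0]}' | grep -E 'posi|force'
python3 -m inch '{"dp":[[0,-3,-0.7],[0,-3,-0.7],[0,-2,-0.5],[0,-2,-0.5],[0,0,0]],"yaw":[0,0,0,0,0]}'| grep -E 'posi|force'
```

```text
position: [0.6395, 0.0613, 0.0503]
force: [0.5, 0.8, 0.2]
position: [0.6401, 0.0734, 0.0513]
force: [0.2, -0.2, -0.9]
```

```bash
python3 -m inch '{"dp":[[0,-1.5,-0.4],[0,-1.5,-0.4],[0,0,0]],"yaw":[0,0,0]}'| grep -E 'posi|force'
```

```text
position: [0.6399, 0.0761, 0.0506]
force: [-0.9, 0.3, 0.4]
```

```bash
python3 -m inch '{"dp":[[0,-1.5,-0.4],[0,-1.5,-0.4],[0,0,0]],"yaw":[0,0,0]}'| grep -E 'posi|force'
```

```text
position: [0.6399, 0.0791, 0.0505]
force: [-0.5, 0.1, 0.1]
```

```bash
python3 -m inch '{"dp":[[0,-1.5,-0.4],[0,-1.5,-0.4],[0,0,0]],"yaw":[0,0,0]}'| grep -E 'posi|force'
```

```text
position: [0.64, 0.0823, 0.0505]
force: [-0.1, -0.3, -0.2]
```

```bash
python3 -m inch '{"dp":[[0,-1.5,-0.4],[0,-1.5,-0.4],[0,0,0]],"yaw":[0,0,0]}'| grep -E 'posi|force'
```

```text
position: [0.6401, 0.0854, 0.0506]
force: [-0.4, 0.1, -0.6]
```

```bash
python3 -m inch '{"dp":[[0,-1.5,-0.4],[0,0,0]],"yaw":[0,0]}'| grep -E 'posi|force'
```

```text
position: [0.6401, 0.0868, 0.0506]
force: [0.0, 0.4, 0.4]
```

```bash
python3 -m inch '{"dp":[[0,-1.5,-0.4],[0,0,0]],"yaw":[0,0]}'| grep -E 'posi|force'
```

```text
position: [0.6401, 0.0884, 0.0505]
force: [-0.1, 0.1, 0.5]
```

```bash
python3 -m inch '{"dp":[[0,-1.5,-0.4],[0,0,0]],"yaw":[0,0]}'| grep -E 'posi|force'
```

```text
position: [0.6402, 0.0898, 0.0506]
force: [0.2, 0.9, -0.6]
```

```bash
python3 -m inch '{"dp":[[0,-1.5,-0.4],[0,0,0]],"yaw":[0,0]}'| grep -E 'posi|force'
```

```text
position: [0.6403, 0.0911, 0.0506]
force: [-0.4, -1.6, -0.5]
```

```bash
python3 -m inch '{"dp":[[0,-1.5,-0.4],[0,0,0]],"yaw":[0,0]}'| grep -E 'posi|force'
```

```text
position: [0.6405, 0.0928, 0.0506]
force: [1.3, -0.5, 0.5]
```

```bash
python3 -m inch '{"dp":[[0,-1.5,-0.4],[0,0,0]],"yaw":[0,0]}'| grep -E 'posi|force'
```

```text
position: [0.6406, 0.0945, 0.0506]
force: [1.1, -1.2, -0.7]
```

```bash
python3 -m inch '{"dp":[[0,-1.5,-0.4],[0,0,0]],"yaw":[0,0]}'| grep -E 'posi|force'
```

```text
position: [0.6407, 0.0961, 0.0506]
force: [0.9, -1.4, -1.1]
```

L gives at about 1.5 N and follows the finger, so it is the loose one. I'll turn it well round.

```bash
python3 -m inch '{"dp":[[0,-3.3,0],[0,-3.3,0],[0,-3.3,0.2],[0,-3.3,0.2],[0,-3.3,0.4],[0,-3.3,0.4],[0,-3.3,0.6],[0,-3,0.6],[0,0,0]],"yaw":[0,0,0,0,0,0,0,0,0]}' | grep -E 'posi|force'
python3 -m inch '{"dp":[[0,4,0],[0,8,0],[-20,6,0],[-40,0,0],[-40,0,0],[-20,0,0],[0,0,0],[0,0,0]],"yaw":[0,0,0,0,0,0,0,0]}' 60| grep -E 'posi|force'
python3 - <<'E'
from h import *
to(.480,.324,.18);snap('top','top1');snap('scene','scene1')
c=load('top1')['color'][:,:,::-1]
cv2.imwrite('pics/crop1.png',cv2.resize(c[130:270,150:320],None,fx=4,fy=4,interpolation=3))
E
```

```text
position: [0.6327, 0.1218, 0.0509]
force: [3.2, -0.1, -0.3]
position: [0.6355, 0.1028, 0.1716]
force: [-0.4, -0.0, 0.0]
t 13.17 p [635.5 102.8 171.6] y [ 0.239 -0.971 -0.   ] F [-0.4 -0.   0. ] op 0.528
dp total mm [  -8.4 -252.    98.1]
```

View pics/scene1.png

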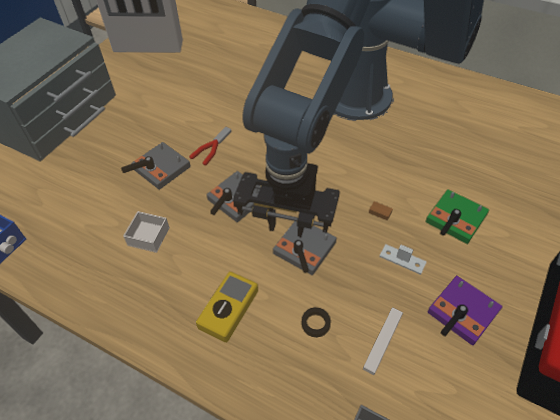

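The lever on L is visibly turned, with its tip now at (303,268) in the scene view. The others look unchanged. Next I'll hover short of the plate with the jaws turned along its x.

```bash
python3 -m inch '{"dp":[[-8.5,-17.6,15.7],[-8.5,-17.6,15.7],[-8.5,-17.6,15.7],[-8.5,-17.6,15.7],[-8.5,-17.6,15.7],[-8.5,-17.6,15.7],[-8.5,-17.6,15.7],[-8.5,-17.6,15.7]],"yaw":[0,0,0,0,0,0,0,0]}' 40| grep -E 'posi|force'
python3 -m inch '{"dp":[[0,0,0],[0,0,0],[0,0,0],[0,0,0],[0,0,0],[0,0,0],[0,0,0],[0,0,0],[0,0,0],[0,0,0],[0,0,0],[0,0,0],[0,0,0]],"yaw":[-6.95,-6.95,-6.95,-6.95,-6.95,-6.95,-6.95,-6.95,-6.95,-6.95,-6.95,0,0]}'| grep -E 'posi|force|rot'
python3 - <<'E'
from h import *
st();snap('wrist','w3')
E
```

```text
position: [0.4775, 0.2099, 0.2365]
force: [1.0, 0.9, 0.5]
position: [0.4791, 0.2095, 0.2368]
tcp_rot: [[-0.004, 1.0, 0.002], [-0.001, 0.002, -1.0], [-1.0, -0.004, 0.001]]
force: [0.7, -0.0, -0.6]
t 15.02 p [479.1 209.5 236.8] y [ 1.     0.002 -0.004] F [ 0.7 -0.  -0.6] op 0.459
```

View pics/w3.png

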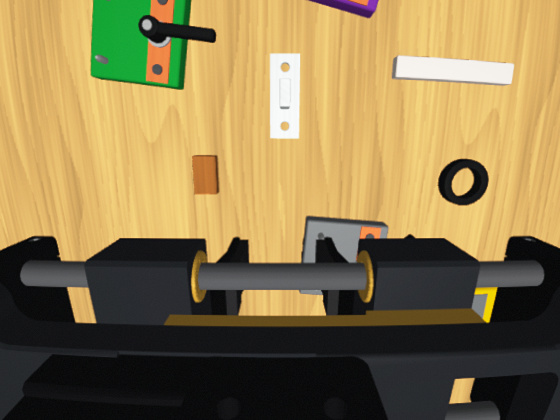

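The plate is at (285,96) with its holes at (285,67) and (285,126). The fin is at (285,93), and the long white bar at right (455,70) is the tube.

```bash
python3 - <<'E'
from h import *
c=load('w3');im=c['color'];hsv=cv2.cvtColor(im,cv2.COLOR_RGB2HSV).astype(int)
sub=hsv[40:150,255:315];k=((sub[...,1]<60)&(sub[...,2]>150)).astype(np.uint8)
cs,_=cv2.findContours(k,0,1);ct=max(cs,key=cv2.contourArea)
w=np.array([onz(c,(p[0][0]+255,p[0][1]+40),.006)[:2] for p in ct]);print('plate',cv2.minAreaRect((w*1000).astype(np.float32)))
# holes
inv=((sub[...,1]>80)).astype(np.uint8);n,l,s,ce=cv2.connectedComponentsWithStats(inv)
for i in range(1,n):
    if 20<s[i,4]<300: print('hole',ce[i]+[255,40],s[i,4],onz(c,ce[i]+[255,40],.004))
cv2.imwrite('pics/crop3.png',cv2.resize(im[40:150,245:325,::-1],None,fx=5,fy=5,interpolation=3))
E
```

```text
plate ((481.4792175292969, 324.29986572265625), (101.0356216430664, 36.1760368347168), 89.79997253417969)
hole [284.67924528  66.94339623] 53 [0.48139863 0.35918504 0.004     ]
hole [284.32075472 125.64150943] 53 [0.48141862 0.28922807 0.004     ]
```

View pics/crop3.png

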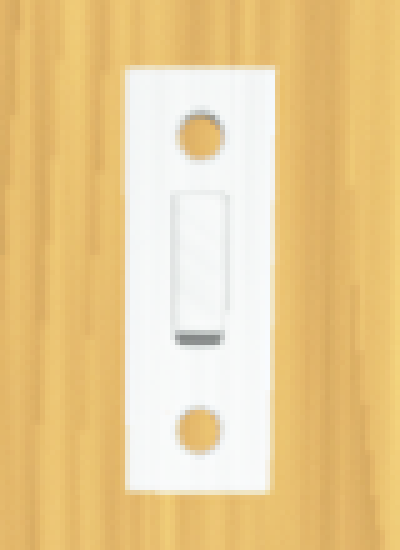

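```bash
python3 -m inch '{"dp":[[0,0.6,-20],[0,0.6,-32],[0,0.6,-36],[0,0.6,-27],[30,0,0],[38,0,0],[38,0,0],[30,0,0],[0,0,0],[0,0,0]],"yaw":[0,0,0,0,0,0,0,0,0,0]}'| grep -E 'posi|force'
python3 - <<'E'
from h import *
to(.4814,.3243,.022)
E
```

```text
position: [0.4808, 0.3243, 0.1008]
force: [0.4, 0.3, 0.9]
t 15.9 p [480.8 324.3 100.8] y [ 1.     0.004 -0.005] F [0.4 0.3 0.9] op 0.461
dp total mm [78.8  1.  -0.2]
```

```bash
python3 -m inch '{"dp":[[25,0.5,0],[25,0,0],[16,0,0],[8,0,0],[4,0,0],[0,0,0],[0,0,0]],"yaw":[0,0,0,0,0,0,0]}'| grep -E 'posi|force'
python3 -m inch '{"dp":[[0,0,0],[0,0,0],[0,0,0],[0,0,0],[0,0,0],[0,0,0]],"yaw":[0,0,0,0,0,0]}' 0| grep -E 'posi|force|open'
```

```text
position: [0.4838, 0.3254, 0.0261]
force: [0.2, -1.6, -0.6]
position: [0.4823, 0.3248, 0.0247]
force: [-0.3, 0.5, 2.7]
opening: 0.137
```

```bash
python3 -m inch '{"dp":[[0,0,0],[0,0,0],[-2,0,0],[-4,0,0],[-8,0,0],[-15,0,0],[-25,0,0],[-30,0,0],[0,0,0],[0,0,0]],"yaw":[0,0,0,0,0,0,0,0,0,0]}'| grep -E 'posi|force|open'
python3 - <<'E'
from h import *
st();snap('wrist','w4')
E
```

```text
position: [0.4841, 0.3255, 0.1108]
force: [0.8, 0.1, -0.6]
opening: 0.139
t 17.82 p [484.1 325.5 110.8] y [1.    0.005 0.005] F [ 0.8  0.1 -0.6] op 0.139
```

View pics/w4.png

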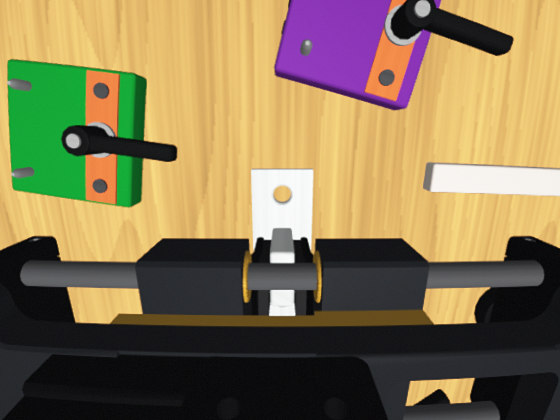

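The plate is held: opening 12.1 mm matches the fin, and the far hole is visible at (282,193). Next I'll carry it high and look at L's dowels past the plate.

```bash
python3 -m inch '{"dp":[[-25,0,0],[-32,0,0],[-32,2,10],[0,3,20],[0,4,30],[0,4,35],[0,4,36],[0,4,36],[0,4,36],[0,4,36],[0,4,36],[0,4,30],[0,2,20],[0,0,5],[0,0,0],[0,0,0]],"yaw":[0,0,0,0,0,0,0,0,0,0,0,0,0,0,0,0]}'| grep -E 'posi|force|open'
python3 - <<'E'
from h import *
st();snap('wrist','w5');snap('scene','scene2')
E
```

```text
position: [0.5224, -0.0043, 0.1965]
force: [0.3, -0.0, -1.9]
opening: 0.132
t 19.2 p [522.4  -4.3 196.5] y [ 1.     0.005 -0.003] F [ 0.3 -0.  -1.9] op 0.132
```

View pics/w5.png

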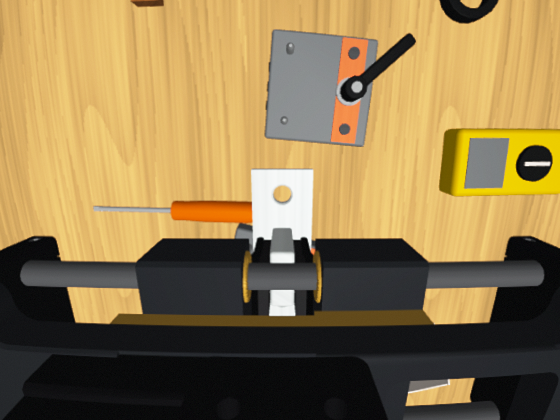

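The dowels are near (290,47) and (285,120) and the block is at (320,90). I'll zoom in and measure.

```bash
python3 - <<'E'
from h import *
c=load('w5');im=c['color']
cv2.imwrite('pics/crop5.png',cv2.resize(im[20:170,255:385,::-1],None,fx=4,fy=4,interpolation=3))
hsv=cv2.cvtColor(im,cv2.COLOR_RGB2HSV).astype(int)
sub=hsv[20:155,255:390]
k=(((sub[...,1]<60)&(sub[...,2]>60))|((sub[...,0]<12)&(sub[...,1]>110)&(sub[...,2]>140))).astype(np.uint8)*255
k=cv2.morphologyEx(k,cv2.MORPH_CLOSE,np.ones((9,9)));k=cv2.morphologyEx(k,cv2.MORPH_OPEN,np.ones((9,9)))
cs,_=cv2.findContours(k,0,1);ct=max(cs,key=cv2.contourArea)
w=np.array([onz(c,(p[0][0]+255,p[0][1]+20),.024)[:2] for p in ct]);print('block',cv2.minAreaRect((w*1000).astype(np.float32)))
h=(282.5,193.5);print('held hole',onz(c,h,.1965-.0247+.006))
print(onz(c,(290,40),.042))
E
```

```text
block ((560.8944091796875, 111.44367218017578), (108.2100601196289, 108.78871154785156), 85.51361846923828)
held hole [0.52297022 0.03064133 0.1778    ]
[0.52912456 0.15388328 0.042     ]
```

View pics/crop5.png

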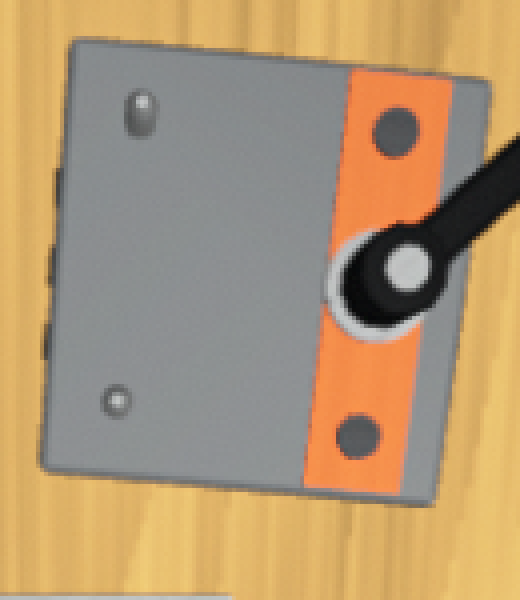

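```bash
python3 - <<'E'
from h import *
c=load('w5');im=c['color']
P=[]
for p in [(144,99),(117,401)]:
    q=((p[0]+.5)/4-.5+255,(p[1]+.5)/4-.5+20);P.append(onz(c,q,.042));print('top',q,P[-1])
b=[(140,127),(118,404)]
for p in b:
    q=((p[0]+.5)/4-.5+255,(p[1]+.5)/4-.5+20);print('base',onz(c,q,.025))
d=P[0]-P[1];print(np.linalg.norm(d)*1000,'yaw',-np.degrees(np.arctan2(d[0],d[1])),'mid',(P[0]+P[1])/2)
yaw=np.radians(-4.49);print('seat from block',np.array([.5609,.11144])-.035*np.array([np.cos(yaw),np.sin(yaw)]))
# crosscheck scene
s=load('scene2')
print(proj(s,P[0]),proj(s,P[1]))
cv2.imwrite('pics/crop6.png',cv2.resize(s['color'][190:290,250:360,::-1],None,fx=5,fy=5,interpolation=3))
E
```

```text
top (290.625, 44.375) [0.52977377 0.14995019 0.042     ]
top (283.875, 119.875) [0.52389393 0.07925354 0.042     ]
base [0.52922604 0.14800223 0.025     ]
base [0.52422774 0.079295   0.025     ]
70.94073922104243 yaw -4.7543461797712405 mid [0.52683385 0.11460186 0.042     ]
seat from block [0.52600741 0.11417998]
(np.float64(326.16028977208055), np.float64(235.0261805266583)) (np.float64(300.1205596889914), np.float64(221.48547302617084))
```

View pics/crop6.png

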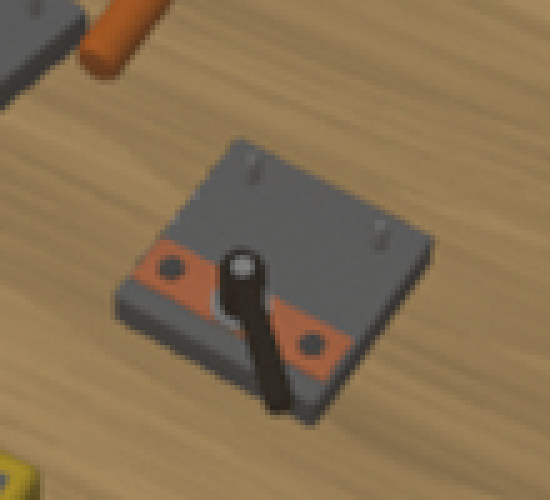

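The seat is at about (.5265, .1144), yaw -4.7. The dowel spacing measures 70.9 mm (70 given), and the scene view agrees to 1 px.

```bash
python3 -m inch '{"dp":[[0,0.7,-14],[0,0.7,-26],[0,0.7,-30],[0,0.7,-28],[0,0.7,-15],[0,0,-6],[0,0,0],[20,0,0],[30,0,0],[30,0,0],[18,0,0],[5,0,0],[0,0,0],[0,0,0]],"yaw":[0,0,0,0,0,0,5,0,0,0,0,0,0,0]}'| grep -E 'posi|force|open'
python3 - <<'E'
from h import *
to(.526,.1145,.0487);snap('wrist','w6');s=snap('scene','scene3')
cv2.imwrite('pics/crop7.png',cv2.resize(s['color'][170:290,240:360,::-1],None,fx=5,fy=5,interpolation=3))
E
```

```text
position: [0.5267, 0.1142, 0.095]
force: [-0.1, -1.0, -0.9]
opening: 0.135
t 20.47 p [526.7 114.2  95. ] y [ 0.997 -0.081  0.001] F [-0.1 -1.  -0.9] op 0.135
dp total mm [46.3 -0.8 -0.2]
```

View pics/w6.png

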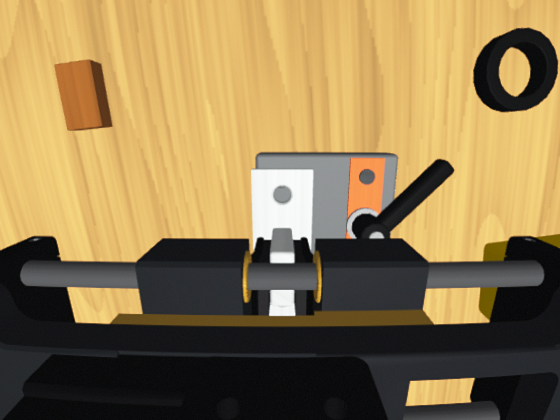

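View pics/crop7.png

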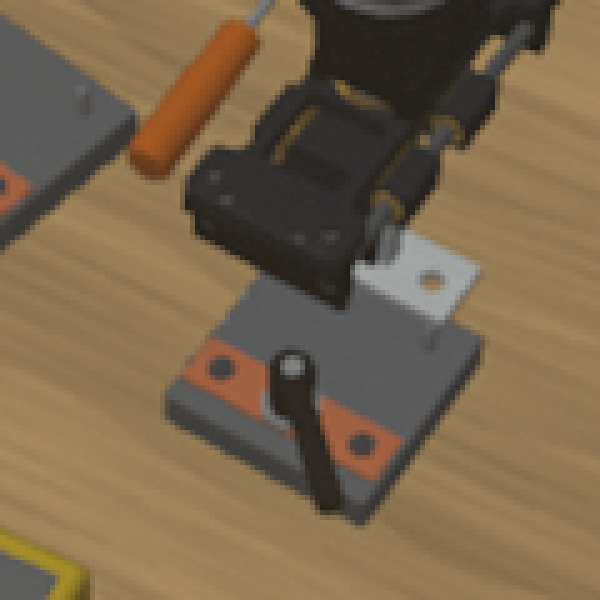

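```bash
python3 - <<'E'
from h import *
s=load('scene3')
f=lambda p:((p[0]+.5)/5-.5+240,(p[1]+.5)/5-.5+170)
print('hole',onz(s,f((432,281)),.0763),'dowel',onz(s,f((433,329)),.042))
w=load('w6');im=w['color'][:,:,::-1]
cv2.imwrite('pics/crop8.png',cv2.resize(im[150:240,235:335],None,fx=6,fy=6,interpolation=3))
E
```

```text
hole [0.52969079 0.14711778 0.0763    ] dowel [0.53067802 0.15048535 0.042     ]
```

View pics/crop8.png

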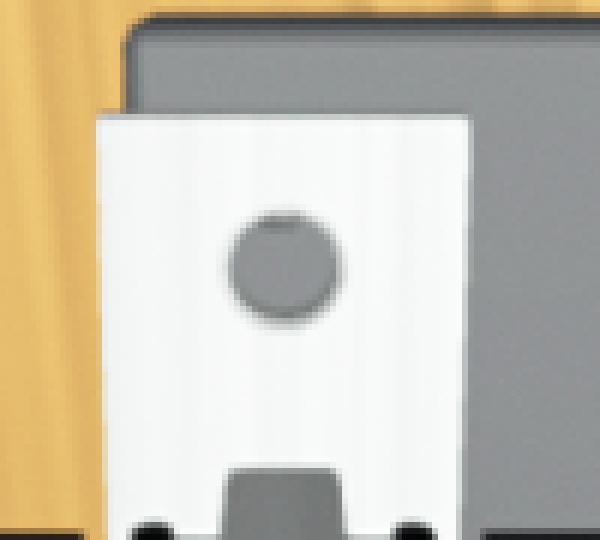

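```bash
python3 -m inch '{"dp":[[8,0,-1],[12,0,0],[5,0,0],[0,0,0],[0,0,0]],"yaw":[0,0,0,0,0]}'| grep -E 'posi|force|open'
python3 - <<'E'
from h import *
st();snap('wrist','w7');s=snap('scene','scene4')
w=load('w7')['color'][:,:,::-1]
m=np.hstack([cv2.resize(s['color'][200:280,280:360,::-1],(400,400),interpolation=3),cv2.resize(w[150:240,240:330],(400,400),interpolation=3)])
cv2.imwrite('pics/crop9.png',m)
E
```

```text
position: [0.5263, 0.1151, 0.0696]
force: [0.1, 0.1, -2.0]
opening: 0.135
t 20.98 p [526.3 115.1  69.6] y [ 0.997 -0.082 -0.   ] F [ 0.1  0.1 -2. ] op 0.135
```

View pics/crop9.png

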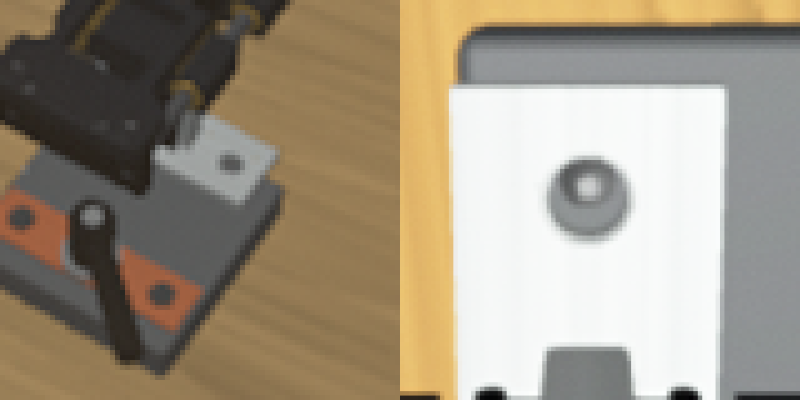

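The wrist crop shows the dowel tip (588,186) inside the hole (589,198). I'll turn that into an offset.

```bash
python3 - <<'E'
from h import *
w=load('w7');k=90/400
f=lambda p:((p[0]-400+.5)*k-.5+240,(p[1]+.5)*k-.5+150)
z=.0696-.0247
print('hole',onz(w,f((589,198)),z+.006),'dowel',onz(w,f((588,186)),.042))
E
```

```text
hole [0.52981624 0.14948505 0.0509    ] dowel [0.52967593 0.14940079 0.042     ]
```

The hole and dowel line up within 0.2 mm. Now lowering, with force checks.

```bash
python3 -m inch '{"dp":[[3,0,0],[3,0,0],[3,0,0],[0,0,0]],"yaw":[0,0,0,0]}'| grep -E 'posi|force'
```

```text
position: [0.526, 0.1151, 0.06]
force: [-0.2, -0.3, -0.9]
```

```bash
python3 -m inch '{"dp":[[3,0,0],[3,0,0],[2,0,0],[0,0,0]],"yaw":[0,0,0,0]}'| grep -E 'posi|force'
```

```text
position: [0.526, 0.1151, 0.052]
force: [-0.4, 0.2, -1.7]
```

```bash
python3 -m inch '{"dp":[[1,0,0],[1,0,0],[1,0,0],[0,0,0]],"yaw":[0,0,0,0]}'| grep -E 'posi|force'
```

```text
position: [0.5263, 0.1151, 0.0494]
force: [0.2, -0.1, -1.0]
```

```bash
python3 -m inch '{"dp":[[1,0,0],[0,0,0]],"yaw":[0,0]}'| grep -E 'posi|force'
```

```text
position: [0.5265, 0.1151, 0.0487]
force: [-0.0, 0.2, -0.4]
```

```bash
python3 -m inch '{"dp":[[1,0,0],[0,0,0]],"yaw":[0,0]}'| grep -E 'posi|force'
```

```text
position: [0.5265, 0.1151, 0.0487]
force: [-2.3, 0.2, 8.1]
```

Contact came at TCP z 0.0487, exactly the predicted seated height. I'll release there and look.

```bash
python3 -m inch '{"dp":[[-1,0,0],[0,0,0],[0,0,0],[0,0,0],[0,0,0],[0,0,0]],"yaw":[0,0,0,0,0,0]}' 34| grep -E 'posi|force|open'
python3 -m inch '{"dp":[[-10,0,0],[-20,0,0],[-30,0,0],[-30,0,0],[-30,0,0],[0,0,30],[0,0,40],[0,0,30],[0,0,0],[0,0,0]],"yaw":[0,0,0,0,0,0,0,0,0,0]}'| grep -E 'posi|force|open'
python3 - <<'E'
from h import *
st();snap('wrist','w8');s=snap('scene','scene5');snap('top','top2')
w=load('w8')['color'][:,:,::-1]
m=np.hstack([cv2.resize(s['color'][190:290,250:350,::-1],(400,400),interpolation=3),cv2.resize(w[10:160,230:380],(400,400),interpolation=3)])
cv2.imwrite('pics/crop10.png',m)
E
```

```text
position: [0.5263, 0.1151, 0.0484]
force: [0.1, 0.8, 0.0]
opening: 0.384
position: [0.5182, 0.0141, 0.1693]
force: [0.2, 0.3, 0.5]
opening: 0.394
t 23.75 p [518.2  14.1 169.3] y [ 0.996 -0.085  0.001] F [0.2 0.3 0.5] op 0.394
```

View pics/crop10.png

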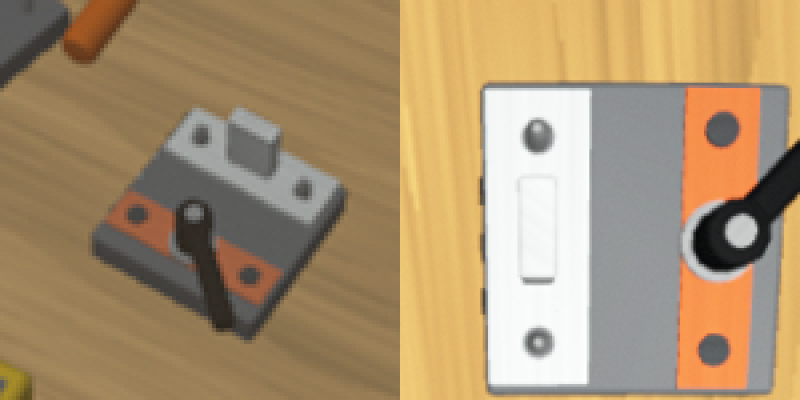

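View pics/scene5.png

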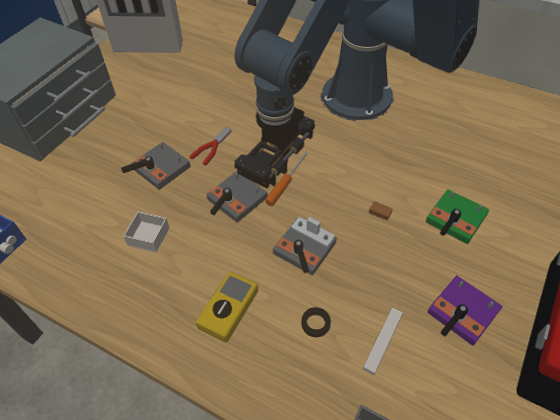

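Both dowels show through the plate's holes (wrist crop (538,135) and (538,342)). The plate lies flat along the block edge, lever L stays turned, and the other items are where they were. Handing in.

```bash
python3 - <<'E'
from h import *
print(bot.hand_in())
E
```

```text
the job is handed in; nothing more can be done
None
```

The job is done and handed in at about 24 s of the 61 s allowed; no verdict was reported.

- **Finding the loose clamp:** The right-hand and middle grey clamps held firm against a light push of about 9–11 N, with at most a few tenths of a millimetre of motion, so I backed off both. The left grey clamp gave at about 1.5 N, and I left its lever turned roughly 40–45° from where it started.
- **Marking it:** I gripped the aluminium plate by its fin and lowered it onto the left clamp's dowels. It touched down at the predicted height with about 8 N, and I released it there.
- **Last checks:** The wrist and scene views show a dowel through each hole, the plate flat on the block and the gripper clear. The other levers and bench items look unmoved by eye; I did not re-measure them.
- **One disagreement:** While hovering, the scene camera suggested the plate was about 3 mm off along the line of the dowels. I shifted it 1 mm, and a closer wrist view then showed the hole and dowel aligned to about 0.2 mm.

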